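Pin the focus barrel and tighten its lock ring

ROBOT

A 6-joint arm with a two-finger parallel gripper is mounted at the origin on a cart in front of the work surface, level with it; the furniture and walls round the work are solid. World frame = base frame: x ahead of the robot, y to its left, z up, the work surface at z = 0. Lengths are in m, angles in degrees, forces in N, time in s.
With the tool pointing down it reaches from about 0.25 to 0.725 m from the base axis. Payload 9.7 kg.
Tool frame: the origin (TCP) lies on the mounting face of the last link; the fingertips stand 173 mm ahead of it and the grasp point (between the pads) lies 155 mm ahead of it; z points along the fingers, y is the line along which they close (so a half turn about z gives the same grasp; the last joint's range is limited). The gripper opens to 85 mm and grips with 20 to 120 N. Pads are 22 mm wide; open, the fingers measure 114 mm over their backs; the gripper's body (76 mm by 85 mm) begins 54 mm behind the grasp point. The pads swing forward as they close: fully open they stand 13 mm farther back than shut.
Start: joints at [-66.349, 4.979, 10.078, 95.1, 0, 90], TCP at [0.221, -0.504, 0.405] pointing down, gripper open.
Joint ranges: [-179.16, 179.16], [-48.56, 103.87], [-65.8, 70.77], [-126.05, 130.52], [-82.76, 87.17], [-180, 180]. Speed limits (degrees/s): [127.2, 127.2, 147.25, 180, 180, 180].

INTERFACE

Orientations are given as [roll, pitch, yaw] about the fixed x, y, z axes, in that order (R = Rz(yaw) Ry(pitch) Rx(roll)).
In Python, from workcell import bot, camera, camera_model, outline_of, pinpoint gives the robot as it stands.
- The arm moves only by the tool move_arm, never from a script. Its arguments are lists of equal length, an entry for each row: "jaw": the closure, from 0 (fully open) to 1 (shut); "delta_pos": the shift along the world's x, y, z in m, a list of three; "yaw": the turn about the world's z in rad. In form: {"jaw": [jaw, ...], "delta_pos": [[dx, dy, dz], ...], "yaw": [yaw, ...]}. A call has 1 to 10 rows; each row shifts and turns the commanded pose from where the row before left it; what a row does not reach is not made up. A row lasts 1/12 s, in which the tool goes at most 41.7 mm and 7.16 degrees, less where a joint would pass 70% of its speed; a pose out of reach is approached as far as the arm can. A call with a gripper value outside its range is refused whole. The fingers move at their own pace and stop on an object; "force" is the grip in N (left out, the last holds). Time passes only in rows, so rows that do not move let the fingers close. It gives the time, the measured TCP pose, the force, the opening and the grip force at its end, in the units of the state.
- bot.get_obs(): the state, without advancing time (a new reading comes with each control period).
- camera(name): name is "side" or "top" or "wrist"; returns the picture (420x560x3 uint8, red, green, blue); there is no depth.
- camera_model(name): a dict with "fx", "fy", "cx", "cy" (pixels), "R" (3x3) and "t" (3): a world point X has camera coordinates R X + t. Camera axes: x right, y down, z forward; pixel columns grow to the right and rows downward; lengths in m; the calibration is good to about 2 mm. A picture is of the moment at which its call begins: read the wrist's pose just before it. camera_model takes no time and is no camera call; for the wrist camera it gives the pose at the moment of the call.
- bot.job_done(): hands the job in; it is judged then, once.
Trained networks look in the newest picture that a camera, given by its name, has taken for a name from the list of things; names that differ only in an ending like _2 or _b are one class to them, and where a whole thing is asked for, a point or a joint stands for the part that bears it (a point fixed in the world has none). Each returns a list of dicts, best first, with "confidence" (0 to 1); they miss things now and then, are a little off and sometimes report something else, mostly with a low value. They report only what shows in the picture. A call takes as long as a camera call. They do not tell look-alikes from the thing itself.
- outline_of(camera, thing): "mask" (420x560 bool, what is visible of it) and "xy" ([column, row] in pixels, amid what is visible of it).
- pinpoint(camera, thing): "xy" ([column, row] in pixels: a listed point, or the origin of a listed thing).
The state is a dict: "time": time; "q": joint angles; "qd": joint speeds; "joint_efforts": joint torques, N m; "ee_pos": TCP position; "tcp_rot": TCP orientation; "wrist_force": force on the tool from outside, world axes, zero at the start; "torque": the same for the moment, N m; "opening": finger opening in m; "grasp_force": force on a finger pad.
Only numpy, scipy, OpenCV 4.12 (cv2) and the standard library are available. Lean on these libraries where they do the work, as an engineer would, in place of code of your own. Each camera call takes 0.05 s, during which the arm holds its last target. There are 200 camera calls.

TASK

Swing the lens barrel's index arm over the pillar and gently put the steel pin through its notch, fully down into the pillar, so that the barrel is held still. Then turn the knurled lock ring clockwise (seen from above) all the way down onto the housing and tighten it by feel to about 0.6 newton-metres - snug, never forced beyond 0.7. Leave the pin in and let go; do not push the small things standing around out of place.

Things in the scene. Friction and masses are not known exactly. Their poses are not given: they have to be found in the camera images.
- housing: Fixed lens holder: grey foot 92 x 192 x 28 mm high, a round boss 48 mm across (top 44 mm above the board) and an aluminium pillar 32 x 32 mm (top 62 mm up), centre 95 mm from the boss. Origin on the boss axis at board height, z up; the pillar lies toward its -y. It cannot move.
- barrel: Black lens barrel 39 mm across, upright in the boss, top 92 mm above the board; turns about its z up to 0.6 rad either way. Toward its own -y an index arm: 12 mm wide, 8 mm thick (68-76 mm up), plain from 18 to 76 mm from the axis (pinch it about 55 mm out), then a fork. Origin on the axis at board height; axes as the housing's when on mark. Bearing friction 0.12 N m, so the ring drags it along.
- notch (a point): Centre of the fork's notch (16 mm wide between the prongs), 95 mm from the barrel axis, 72 mm above the board; axes as the barrel's. On the mark it is straight above the socket.
- socket (a point): Centre of the mouth of the pin socket in the pillar's top, 62 mm above the board: a hole 13.5 mm wide, 26 mm deep, chamfered 1.5 mm. Axes as the housing's.
- lock_ring: Knurled steel ring round the barrel, 54 mm across, 18 mm high, between boss and index arm. Origin on the axis in its underside. Drag 0.16 N m; sinks 2.4 mm per rad turned clockwise from above; starts 1.2 to 2.7 mm above the boss stops on it, then winds up springily, some 4 N m per rad. Grip across the diameter, a finger either side of the arm; 16 mm free under its rim when home.
- ring_face (a point): Centre of the lock ring's underside.
- ring_seat (a point): Centre of the boss's top face, 44 mm above the board, where the ring's underside must come to rest.
- pin: Loose steel pin, about 60 g: shank 12 mm across, 50 mm long, foot tapered to 7 mm over 4 mm; knurled head 20 mm across, 26 mm high. Origin at the tip, z up to the head. Starts upright in the wooden block (tip 6 mm above the board). Fully down in the pillar the tip is 26 mm below the socket mouth and the head 86 to 112 mm above the board.
- pin_tip (a point): Tip of the pin (same as its origin).
- pin_block: Fixed wooden block 44 x 44 x 56 mm with a 14 mm hole, 53 mm deep, in which the pin is parked; the pin's head rests on its top. Origin under its centre.
- nozzle_tin: Bystander: flat round tin 43 mm across, 21 mm high; origin under its centre.
- paint_pot: Bystander: round paint pot 36 mm across, 42 mm high; origin under its centre.
- glue_stick: Bystander: standing glue stick 27 mm across, 92 mm high; origin under its centre.
- printed_gear: Bystander: printed gear lying flat, 42 mm across, 10 mm high; origin under its centre.
Things that resemble listed ones, but are neither listed nor needed, are in the scene too. Leave any green or pink look-alike of the pin alone.

How it is judged (in metres and radians):
On the way, in this order (a step that is already met when the one before it is completed fails the run):
1. the pin is fully down through the notch into the pillar's socket (z of pin_tip in the frame of socket below -0.021 m and horizontal distance between pin_tip and socket below 0.003 m and horizontal distance between notch and socket below 0.006 m), for 0.2 s.
2. the ring is home on the boss and tight: the pinned barrel bears on the pin with over 3.2 N (about 0.42 N m on the ring) (z of pin_tip in the frame of socket below -0.021 m and horizontal distance between pin_tip and socket below 0.003 m and z of ring_face in the frame of ring_seat below 0.0005 m and contact force between pin and barrel above 3.2 N), for 0.1 s.
At the end, for the whole second after the job is handed in: The pin stands in the pillar's socket through the notch (tip at least 21 mm deep, within 3 mm of the centre, tilted under 0.15 rad), the lock ring's underside is within 0.5 mm of the boss, the notch is within 6 mm of the socket, and all is at rest (all of step 1 and z of ring_face in the frame of ring_seat below 0.0005 m and angle between pin's own z axis and vertical below 0.15 rad and linear speed of pin below 0.01 m/s and angular speed of each of lock_ring, barrel below 0.05 rad/s); the robot touches nothing.
It fails at once if with the ring home, the barrel presses on the pin with over 6.8 N (ring forced beyond about 0.75 N m) (z of ring_face in the frame of ring_seat below 0.0005 m and contact force between pin and barrel above 6.8 N).
It fails at once if the pin is rammed against the barrel with over 25 N (contact force between pin and barrel above 25 N).
It fails at once if a bystander (tin, paint pot, glue stick or gear) is moved over 30 mm (distance of any of nozzle_tin, paint_pot, glue_stick, printed_gear from where it was at the start of the episode above 0.03 m).
It also fails if it takes over 67 s, if anything falls off the work surface, if the arm or the gripper's body presses on something with over 40 N, if the wrist force passes 120 N, or if a joint passes its speed limit or range.

## Working session

There is one attempt and no reset: what is moved stays moved. The work goes in short steps, Python scripts to look and compute and a tool call to move; the robot and the scene stay as the last step left them, time stands still between calls to the robot, and variables do not carry over. Pictures are saved under pics/ and viewed, at most 10 in all, crops included, and the job is handed in when it is done.

Besides the shell and the picture viewer there is one more tool, called after "Request:" as name(argument=value, ...), one argument or row to a line, values as JSON. move_arm: Moves the arm, as the interface text tells. Its arguments: {"type":"object","properties":{"jaw":{"type":"array"},"delta_pos":{"type":"array"},"yaw":{"type":"array"},"force":{"type":"number"}},"required":["jaw","delta_pos","yaw"]}

```bash
mkdir -p pics
cat > h.py <<'E'
import numpy as np, cv2
from workcell import bot, camera, camera_model, outline_of, pinpoint
def ray(m,xy):
    R=np.array(m["R"]);t=np.array(m["t"])
    d=R.T@np.array([(xy[0]-m["cx"])/m["fx"],(xy[1]-m["cy"])/m["fy"],1]);return -R.T@t,d
def atz(m,xy,z):
    o,d=ray(m,xy);return o+d*(z-o[2])/d[2]
def proj(m,X):
    c=np.array(m["R"])@np.array(X)+np.array(m["t"]);return np.array([m["fx"]*c[0]/c[2]+m["cx"],m["fy"]*c[1]/c[2]+m["cy"]])
def tri(a,b):
    (o1,d1),(o2,d2)=a,b
    A=np.stack([d1,-d2],1);s=np.linalg.lstsq(A,o2-o1,rcond=None)[0]
    p,q=o1+s[0]*d1,o2+s[1]*d2;return (p+q)/2,np.linalg.norm(p-q)
E
python3 - <<'E'
from h import *
ims={}
for c in("top","side"):
    im=camera(c);cv2.imwrite(f"pics/{c}0.png",im[:,:,::-1])
    m=camera_model(c)
    print(c,"cam",ray(m,[0,0])[0].round(3))
    for n,z in(("notch",.072),("socket",.062),("ring_face",.045),("ring_seat",.044),("pin_tip",.006),("pin",.006),("pin_block",0),("barrel",0),("housing",0),("nozzle_tin",0),("paint_pot",0),("glue_stick",0),("printed_gear",0)):
        for r in pinpoint(c,n)[:3]: print(n,np.round(r["xy"],1),round(r["confidence"],2),atz(m,r["xy"],z).round(4))
print(bot.get_obs())
E
```

```text
top cam [ 0.233 -0.063  1.318]
notch [288.4 206.9] 0.22 [ 0.5034 -0.0568  0.072 ]
socket [330.7 209.7] 0.89 [ 0.5128 -0.1671  0.062 ]
ring_face [291.5 203.7] 0.64 [ 0.519  -0.0637  0.045 ]
ring_face [200.4 208.8] 0.17 [0.4733 0.1731 0.045 ]
ring_seat [298.4 204.2] 0.95 [ 0.5203 -0.082   0.044 ]
pin_tip [225.4 211.6] 0.64 [0.482  0.1117 0.006 ]
pin_tip [173.6 201.5] 0.61 [0.4911 0.2562 0.006 ]
pin_tip [201.2 209.9] 0.21 [0.478  0.1777 0.006 ]
pin [203.8 210. ] 0.53 [0.4786 0.1706 0.006 ]
pin [226.1 215.7] 0.39 [0.4711 0.1081 0.006 ]
pin [175.5 200. ] 0.38 [0.4959 0.2518 0.006 ]
pin_block [197.3 211.4] 0.51 [ 0.4735  0.1887 -0.    ]
barrel [287.7 207. ] 0.87 [ 0.5185 -0.0546  0.    ]
housing [294.2 207.8] 0.8 [ 0.5187 -0.0725  0.    ]
housing [200.9 210.4] 0.27 [0.4776 0.1794 0.    ]
nozzle_tin [216.7 246.9] 0.57 [0.3842 0.1207 0.    ]
paint_pot [222.6 177.9] 0.7 [0.5764 0.135  0.    ]
paint_pot [292.6 200.3] 0.69 [ 0.539  -0.0655  0.    ]
glue_stick [395.8 198.4] 0.74 [ 0.582  -0.3464  0.    ]
printed_gear [373.9 276.9] 0.6 [ 0.3603 -0.3062  0.    ]
side cam [-0.051  0.704  0.435]
not
[... 804 characters left out ...]
 [ 0.3656 -0.312   0.    ]
{'time': 1.4, 'q': array([-6.63496252e+01,  4.97683355e+00,  1.00768311e+01,  9.50997224e+01,
        1.96411431e-04,  9.00005272e+01]), 'qd': array([ 0.07439539, -0.02339289, -0.02156211, -0.06102596, -0.02541956,
        0.02317639]), 'joint_efforts': array([-1.06174179e-03, -5.20100999e+01,  4.64856505e+01,  1.77785503e-03,
       -1.48499889e-04,  1.74110659e-05]), 'ee_pos': array([ 0.2206286 , -0.50379014,  0.40469158]), 'tcp_rot': array([ 1.79999725e+02, -1.96413963e-04,  2.36498475e+01]), 'wrist_force': array([ 0.67300038, -0.13968158,  0.09143796]), 'torque': array([-0.0151922 ,  0.05785599,  0.011721  ]), 'grasp_force': 0.0, 'opening': 0.08550407403304712}
```

View pics/top0.png

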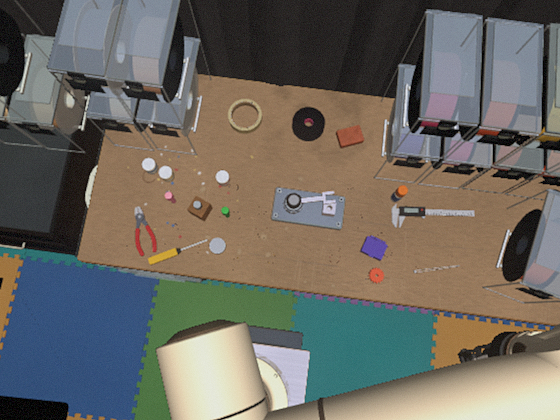

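View pics/side0.png

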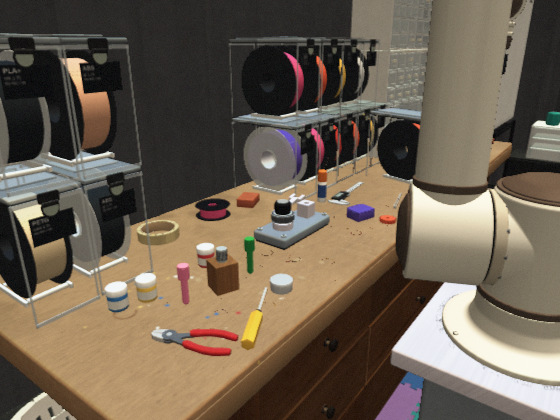

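The crop below checks the pin choice. Pin candidates in the top view are pink (169,196), green (226,212) and steel in the wooden block (198,205). I choose the steel one in the block.

Run:
```python
from h import *
a=cv2.imread("pics/top0.png")
s=cv2.imread("pics/side0.png")
f=lambda im,x,y:cv2.resize(im[y:y+75,x:x+100],(400,300),interpolation=cv2.INTER_CUBIC)
cv2.imwrite("pics/c1.png",np.vstack([np.hstack([f(a,155,170),f(a,260,165)]),np.hstack([f(s,170,230),f(s,240,180)])]))
m=camera_model("wrist");o=bot.get_obs()
print("wrist cam",ray(m,[280,210]),o["ee_pos"],m["fx"],np.round(m["R"],3))
```

```text
wrist cam (array([ 0.2959933 , -0.47110647,  0.37300018]), array([-0.31151746, -0.14364644, -0.93967442])) [ 0.2206286  -0.50379014  0.40469158] 295.27958011192493 [[ 0.401 -0.916  0.001]
 [-0.868 -0.38   0.319]
 [-0.292 -0.129 -0.948]]
```

View pics/c1.png

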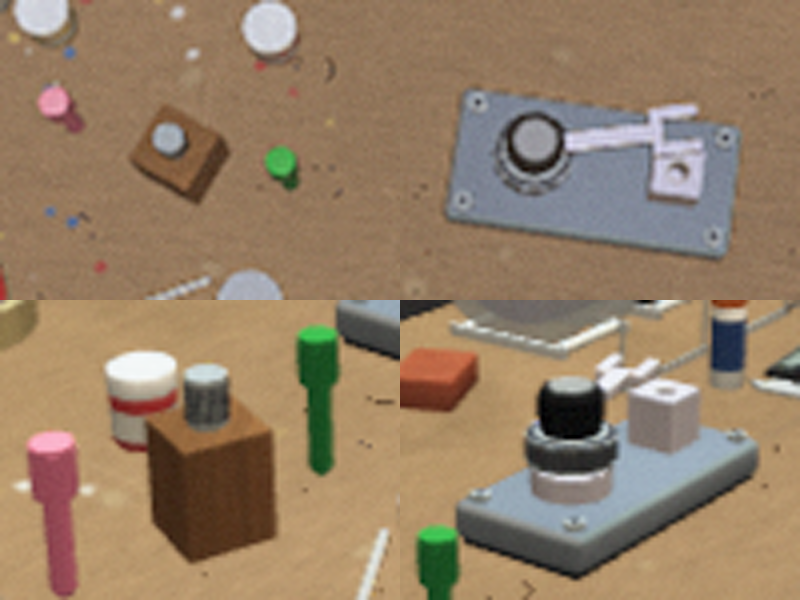

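The top crop shows a steel head in the wooden block at about (197,204), with the pink and green look-alikes well clear of it. The index arm points to the far (+x) side of the pillar. Next I move to a wrist view over the housing.

Request:
move_arm(
  jaw=[0,0,0,0,0,0,0,0,0,0],
  delta_pos=[
    [0.022,0.028,-0.005],
    [0.022,0.028,-0.005],
    [0.022,0.028,-0.005],
    [0.022,0.028,-0.005],
    [0.022,0.028,-0.005],
    [0.022,0.028,-0.005],
    [0.022,0.028,-0.005],
    [0.022,0.028,-0.005],
    [0.022,0.028,-0.005],
    [0.022,0.028,-0.005],
  ],
  yaw=[0.083,0.083,0.083,0.083,0.083,0.083,0.083,0.083,0.083,0.083],
)

```text
time: 2.23
ee_pos: [0.4414, -0.2222, 0.3547]
tcp_rot: [180.0, 0.0, 71.4]
wrist_force: [0.6, -0.7, 0.8]
opening: 0.0854
grasp_force: 0.0
```

Request:
move_arm(
  jaw=[0,0,0,0,0],
  delta_pos=[
    [0.022,0.028,-0.005],
    [0.022,0.028,-0.005],
    [0.022,0.028,-0.005],
    [0.014,0.028,-0.005],
    [0,0,0],
  ],
  yaw=[0.083,0.083,0.083,0.083,0],
)

```text
time: 2.65
ee_pos: [0.5224, -0.1079, 0.3332]
tcp_rot: [-179.9, -0.1, 90.7]
wrist_force: [0.6, -0.3, 0.0]
opening: 0.0854
grasp_force: 0.0
```

Run:
```python
from h import *
o=bot.get_obs();m=camera_model("wrist")
print(o["time"],o["q"].round(1),o["ee_pos"],o["tcp_rot"])
im=camera("wrist");cv2.imwrite("pics/w1.png",im[:,:,::-1])
for n,z in(("notch",.072),("socket",.062),("ring_face",.0455),("ring_seat",.044)):
    for r in pinpoint("wrist",n)[:2]: print(n,np.round(r["xy"],1),round(r["confidence"],2),atz(m,r["xy"],z).round(4))
```

```text
2.65 [-11.7   1.9  -1.1  87.1   0.1  77.6] [ 0.52240625 -0.10791074  0.33323907] [-1.79938473e+02 -8.32797301e-02  9.07470386e+01]
notch [300.1 263.2] 0.63 [ 0.5422 -0.1592  0.072 ]
socket [273.3 259.6] 0.67 [ 0.5184 -0.1616  0.062 ]
```

View pics/w1.png

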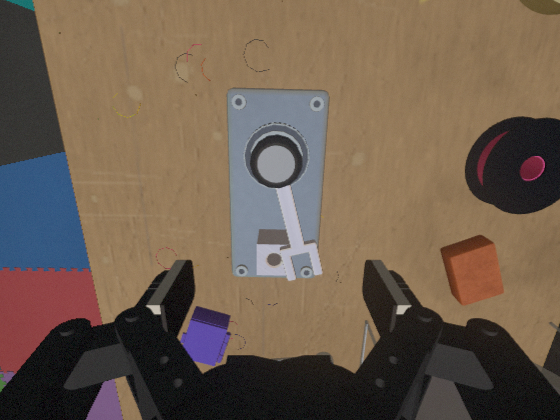

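The wrist view shows the barrel top at about (277,161), the socket hole at (274,260), and the fork notch at about (300,263), to the right of the pillar.

Run:
```python
from h import *
m=camera_model("wrist");g=cv2.imread("pics/w1.png",0)
roi=(g[130:195,245:310]>140).astype(np.uint8)
n,l,st,c=cv2.connectedComponentsWithStats(roi);k=l[161-130,277-245];print("top",c[k]+[245,130],st[k])
top=c[k]+[245,130]; A=atz(m,top,.092)
roi=(g[250:270,262:285]<130).astype(np.uint8)
n,l,st,c=cv2.connectedComponentsWithStats(roi);k=l[10,12];h=c[k]+[262,250];print("hole",h,st[k],k)
S=atz(m,h,.062);N=atz(m,[300.1,263.2],.072)
for nm,p in("axis",A),("socket",S),("socketNN",atz(m,[273.3,259.6],.062)),("notch",N):
    v=p-A;print(nm,p.round(4),np.hypot(*v[:2]).round(4),np.degrees(np.arctan2(v[1],v[0])).round(2))
for p in [(229,89),(328,90),(233,277),(322,278)]: print(atz(m,p,.028).round(4))
# arm edges at two rows
for r in (200,210,220,230): 
    x=np.where(g[r,275:310]>140)[0]+275; 
    if len(x): p=atz(m,[x.mean(),r],.076);print(r,x.min(),x.max(),p.round(4),np.degrees(np.arctan2(*(p-A)[1::-1])).round(1))
for cm in("top","side"):
    mm=camera_model(cm);print(cm,proj(mm,A),proj(mm,S))
```

```text
top [275.6532567  163.63218391] [  13   16   36   36 1044]
hole [273.62589928 259.01438849] [  5   3  14  13 139] 1
axis [ 0.5186 -0.0724  0.092 ] 0.0 0.0
socket [ 0.5164 -0.1672  0.062 ] 0.0948 -91.33
socketNN [ 0.5161 -0.1678  0.062 ] 0.0954 -91.5
notch [ 0.54   -0.1657  0.072 ] 0.0957 -77.04
[ 0.4775 -0.0194  0.028 ]
[ 0.5638 -0.02    0.028 ]
[ 0.4721 -0.2083  0.028 ]
[ 0.5679 -0.2094  0.028 ]
200 278 293 [ 0.5264 -0.1053  0.076 ] -76.6
210 276 295 [ 0.5279 -0.1139  0.076 ] -77.3
220 283 298 [ 0.5307 -0.1227  0.076 ] -76.5
230 287 300 [ 0.5334 -0.1318  0.076 ] -76.0
top [295.38189454 200.28925369] [330.88922954 208.38427538]
side [284.24199537 200.44354955] [307.70132085 201.65831057]
```

```bash
cat > loc.py <<'E'
from h import *
def look():
    o=bot.get_obs();m=camera_model("wrist");im=camera("wrist");g=cv2.cvtColor(im,cv2.COLOR_RGB2GRAY);return o,m,im,g
def blob(m,g,p,z,half,thr,bright=True):
    x,y=map(int,np.round(p));s=g[y-half:y+half+1,x-half:x+half+1]
    b=((s>thr) if bright else (s<thr)).astype(np.uint8)
    n,l,st,c=cv2.connectedComponentsWithStats(b);k=l[half,half];q=c[k]+[x-half,y-half]
    return q,st[k],atz(m,q,z)
E
python3 - <<'E'
from loc import *
o,m,im,g=look();cv2.imwrite("pics/w2.png",im[:,:,::-1])
print(o["time"],o["ee_pos"],o["tcp_rot"])
s=pinpoint("wrist","socket")[0];n=pinpoint("wrist","notch")[0]
S=atz(m,s["xy"],.062);N=atz(m,n["xy"],.072)
b=outline_of("wrist","barrel")
a0=proj(m,[.5186,-.0695,.092]);q,st,A=blob(m,g,a0,.092,32,140);print(q,st)
h,st,S2=blob(m,g,s["xy"],.062,11,130,False);print(h,st)
for nm,p in("axis",A),("sNN",S),("sBlob",S2),("notch",N):
    v=p-A;print(nm,p.round(4),np.hypot(*v[:2]).round(4),np.degrees(np.arctan2(v[1],v[0])).round(2))
for cm in("top","side"):
    mm=camera_model(cm);print(cm,proj(mm,A),proj(mm,S2))
E
```

```text
2.9 [ 0.52027645 -0.11259824  0.33503254] [1.79980597e+02 1.58542610e-02 9.01262315e+01]Traceback (most recent call last):
  File "<stdin>", line 4, in <module>
IndexError: list index out of range
```

Run:
```python
from loc import *
o,m,im,g=look()
print(o["time"],o["ee_pos"],o["tcp_rot"])
a0=proj(m,[.5186,-.0695,.092]);q,st,A=blob(m,g,a0,.092,32,140);print(q,st)
s=proj(m,[.5163,-.1640,.062]);h,st,S2=blob(m,g,s,.062,11,130,False);print(s,h,st)
N=[atz(m,r["xy"],.072) for r in pinpoint("wrist","notch")[:1]]
S=[atz(m,r["xy"],.062) for r in pinpoint("wrist","socket")[:1]]
for nm,p in[("axis",A),("sBlob",S2)]+[("n",p) for p in N]+[("s",p) for p in S]:
    v=p-A;print(nm,p.round(4),np.hypot(*v[:2]).round(4),np.degrees(np.arctan2(v[1],v[0])).round(2))
for r in (195,205,215,225): 
    x=np.where(g[r,275:310]>140)[0]+275; 
    if len(x): p=atz(m,[(x.min()+x.max())/2,r],.076);print(r,x.min(),x.max(),p.round(4),np.degrees(np.arctan2(*(p-A)[1::-1])).round(1))
for cm in("top","side"):
    mm=camera_model(cm);print(cm,proj(mm,A),proj(mm,S2))
```

```text
3.0 [ 0.52023189 -0.1127794   0.33508467] [1.79968703e+02 1.41501369e-02 9.01101883e+01]
[277.49952696 156.00189215] [  16   11   36   37 1057]
[273.53342335 255.74676004] [276.21323529 253.07352941] [  7   2  14  13 136]
axis [ 0.5199 -0.067   0.092 ] 0.0 0.0
sBlob [ 0.5188 -0.1612  0.062 ] 0.0942 -90.71
n [ 0.5451 -0.1568  0.072 ] 0.0932 -74.34
s [ 0.5165 -0.1635  0.062 ] 0.0966 -92.06
195 281 296 [ 0.5288 -0.1013  0.076 ] -75.5
205 276 298 [ 0.5277 -0.1098  0.076 ] -79.7
215 286 301 [ 0.5331 -0.1185  0.076 ] -75.6
225 289 303 [ 0.5354 -0.1274  0.076 ] -75.7
top [293.37638545 199.50688523] [328.73292729 207.20134203]
side [282.37672558 200.9616972 ] [305.55869497 202.12379255]
```

Request:
move_arm(
  jaw=[0,0,0,0,0,0,0],
  delta_pos=[
    [0.003,-0.002,-0.025],
    [0.003,-0.002,-0.025],
    [0.003,-0.002,-0.025],
    [0.004,-0.002,-0.025],
    [0,0,-0.008],
    [0,0,0],
    [0,0,0],
  ],
  yaw=[0.0625,0.0625,0.0625,0.0625,0,0,0],
)

```text
time: 3.73
ee_pos: [0.5335, -0.1199, 0.2274]
tcp_rot: [-180.0, -0.0, 104.4]
wrist_force: [0.6, -0.5, 1.0]
opening: 0.0855
grasp_force: 0.0
```

Request:
move_arm(
  jaw=[1,1,1,1,1,1,1,1,1,1],
  delta_pos=[
    [0,0,0],
    [0,0,0],
    [0,0,0],
    [0,0,0],
    [0,0,0],
    [0,0,0],
    [0,0,0],
    [0,0,0],
    [0,0,0],
    [0,0,0],
  ],
  yaw=[0,0,0,0,0,0,0,0,0,0],
  force=20,
)

```text
time: 4.57
ee_pos: [0.5337, -0.1198, 0.227]
tcp_rot: [180.0, 0.0, 104.6]
wrist_force: [-1.3, 0.9, 5.0]
opening: 0.0117
grasp_force: 23.6
```

Gripped on the arm (11.7 mm opening). Now the swing.

Request:
move_arm(
  jaw=[1,1,1,1,1,1,1,1,1],
  delta_pos=[
    [-0.0024,-0.0005,0],
    [-0.0024,-0.0005,0],
    [-0.0025,-0.0003,0],
    [-0.0025,-0.0003,0],
    [-0.0025,0,0],
    [-0.0025,0,0],
    [0,0,0],
    [0,0,0],
    [0,0,0],
  ],
  yaw=[-0.045,-0.045,-0.045,-0.045,-0.045,-0.045,0,0,0],
)

```text
time: 5.32
ee_pos: [0.5189, -0.1215, 0.227]
tcp_rot: [180.0, 0.0, 89.2]
wrist_force: [-2.6, -1.0, 4.7]
opening: 0.0109
grasp_force: 23.7
```

Run:
```python
from loc import *
o,m,im,g=look();cv2.imwrite("pics/w3.png",im[:,:,::-1])
print(o["time"],o["ee_pos"],o["tcp_rot"],o["wrist_force"],o["torque"],o["opening"])
for n,z in(("notch",.072),("socket",.062)):
    for r in pinpoint("wrist",n)[:2]: print(n,np.round(r["xy"],1),round(r["confidence"],2),atz(m,r["xy"],z).round(4))
```

```text
5.3167 [ 0.51891566 -0.12153665  0.22698001] [1.79984996e+02 2.47732282e-02 8.91612516e+01] [-2.58742634 -0.9636692   4.6862476 ] [-0.24932541  0.37064291  0.00539586] 0.010885932009712922
notch [277.4 348. ] 0.82 [ 0.518  -0.1625  0.072 ]
notch [278.8 142.9] 0.67 [ 0.5203 -0.0554  0.072 ]
socket [282.1 333. ] 0.6 [ 0.5207 -0.1618  0.062 ]
```

View pics/w3.png

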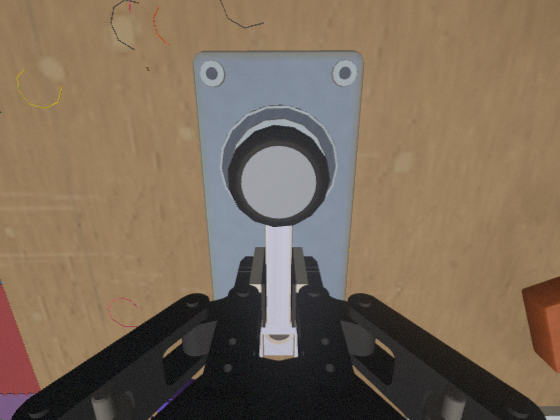

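The fork at about (278,345) is now over the pillar. I'll release, rise and measure the alignment.

Request:
move_arm(
  jaw=[0,0,0,0,0,0,0,0,0,0],
  delta_pos=[
    [0,0,0],
    [0,0,0],
    [0,0,0],
    [0,0,0],
    [0,-0.005,0.03],
    [0,-0.01,0.03],
    [0,-0.01,0.03],
    [0,0,0],
    [0,0,0],
    [0,0,0],
  ],
  yaw=[0,0,0,0,0,0,0,0,0,0],
)

```text
time: 6.3
ee_pos: [0.5188, -0.1463, 0.316]
tcp_rot: [-180.0, -0.0, 89.1]
wrist_force: [0.3, -0.5, -0.5]
opening: 0.0852
grasp_force: 0.0
```

Run:
```python
from loc import *
o,m,im,g=look()
print(o["time"],o["ee_pos"],o["tcp_rot"],o["opening"])
for n,z in(("notch",.072),("socket",.062)):
    for r in pinpoint("wrist",n)[:2]: print(n,np.round(r["xy"],1),round(r["confidence"],2),atz(m,r["xy"],z).round(4))
q,st,A=blob(m,g,proj(m,[.5197,-.0672,.092]),.092,35,140);print(q,st,A)
p=proj(m,[.518,-.162,.065]).astype(int);print(p)
x0,y0=p[0]-50,p[1]-60
cv2.imwrite("pics/w4.png",cv2.resize(im[y0:y0+90,x0:x0+100,::-1],(800,600),interpolation=cv2.INTER_CUBIC));print(x0,y0)
```

```text
6.3 [ 0.51878429 -0.1463466   0.3160181 ] [-1.79964244e+02 -1.44988400e-02  8.90834774e+01] 0.08522661420142398
notch [279.8 234.9] 0.84 [ 0.5198 -0.163   0.072 ]
socket [280.3 230.6] 0.58 [ 0.5202 -0.1638  0.062 ]
[277.8988016  107.21105193] [  14   12   43   45 1502] [ 0.51993723 -0.06695081  0.092     ]
[277 230]
227 170
```

View pics/w4.png

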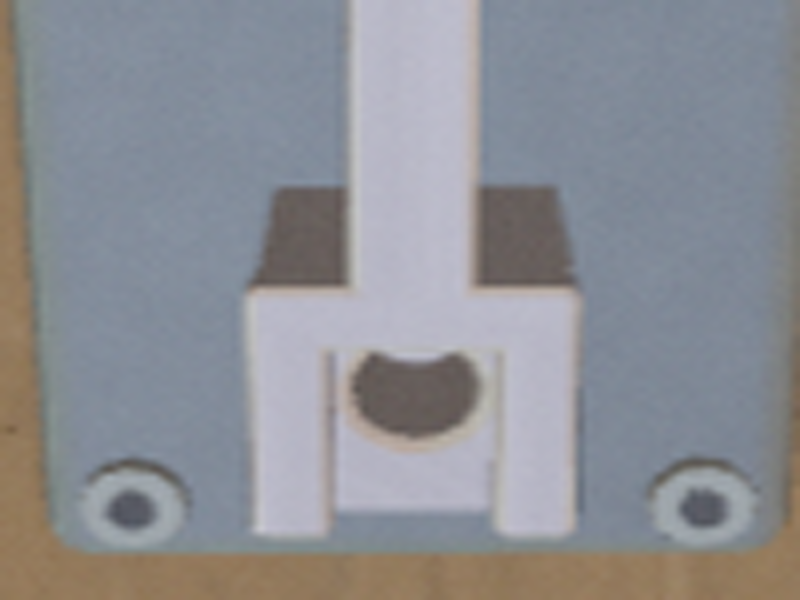

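The fork is centred on the socket: prong midline at crop column 413, hole at 416. Next is the pin view.

Request:
move_arm(
  jaw=[0,0,0,0,0,0,0,0,0,0],
  delta_pos=[
    [-0.0045,0.0347,0],
    [-0.0045,0.0347,0],
    [-0.0045,0.0347,0],
    [-0.0045,0.0347,0],
    [-0.0045,0.0347,0],
    [-0.0045,0.0347,0],
    [-0.0045,0.0347,0],
    [-0.0045,0.0347,0],
    [-0.0045,0.0347,0],
    [-0.0045,0.0347,0],
  ],
  yaw=[0,0,0,0,0,0,0,0,0,0],
)

```text
time: 7.28
ee_pos: [0.4729, 0.2024, 0.3158]
tcp_rot: [-179.9, 0.0, 89.1]
wrist_force: [1.1, 0.1, -0.5]
opening: 0.0854
grasp_force: 0.0
```

Request:
move_arm(
  jaw=[0,0,0,0,0],
  delta_pos=[
    [0,0,0],
    [0,0,0],
    [0,0,0],
    [0,0,0],
    [0,0,0],
  ],
  yaw=[0,0,0,0,0],
)

```text
time: 7.7
ee_pos: [0.474, 0.1996, 0.3165]
tcp_rot: [-180.0, 0.0, 89.0]
wrist_force: [-0.3, 0.6, -0.7]
opening: 0.0852
grasp_force: 0.0
```

Run:
```python
from loc import *
o,m,im,g=look();cv2.imwrite("pics/w5.png",im[:,:,::-1])
print(o["time"],o["ee_pos"],o["tcp_rot"],o["opening"])
for n,z in(("pin",.006),("pin_block",0)):
    for r in pinpoint("wrist",n)[:3]: print(n,np.round(r["xy"],1),round(r["confidence"],2),atz(m,r["xy"],z).round(4))
for r in outline_of("wrist","pin")[:3]:
    print("o",np.round(r["xy"],1),r["confidence"],r["mask"].sum(),atz(m,r["xy"],.082).round(4))
mt=camera_model("top");print("top",atz(mt,[197.5,204.5],.082))
```

```text
7.7 [0.4740246  0.19961693 0.31651547] [-1.79987117e+02  1.31262842e-02  8.89960195e+01] 0.08516679553708842
pin [279.7 211. ] 0.9 [0.4752 0.1784 0.006 ]
pin [298.5 130.7] 0.9 [0.4938 0.2569 0.006 ]
pin [280.2 272.3] 0.68 [0.4746 0.1076 0.006 ]
pin_block [280.6 210.3] 0.8 [0.4761 0.1769 0.    ]
o [281.3 305.5] 0.92 953 [0.4753 0.1237 0.082 ]
o [280.  236.5] 0.69 738 [0.4752 0.186  0.082 ]
o [303.2 139.7] 0.65 717 [0.492  0.2576 0.082 ]
top [0.4764828  0.17549933 0.082     ]
```

View pics/w5.png

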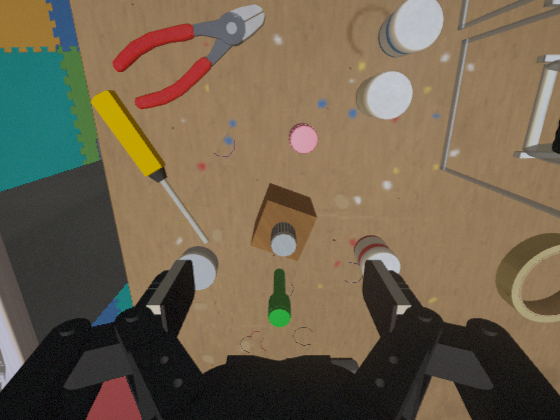

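The steel pin head top is at about (284,245) in the block. Pink is at (303,138), green at (279,317), both clear of the grasp.

Run:
```python
from loc import *
o,m,im,g=look()
print(o["ee_pos"])
q,st,P=blob(m,g,(284,245),.082,16,130);print(q,st,P)
gb=cv2.GaussianBlur(g[222:270,262:310],(3,3),0)
print(cv2.HoughCircles(cv2.resize(gb,None,fx=4,fy=4),cv2.HOUGH_GRADIENT,1,400,param1=100,param2=15,minRadius=36,maxRadius=64))
print(g[245,264:304:2],g[226:262:2,284])
```

```text
[0.47400821 0.19995282 0.31676141]
[283.19187359 245.41083521] [  3   5  25  24 443] [0.47760804 0.17874239 0.082     ]
None
[108 106 102 112 163 163 165 165 165 165 163 161 164 162 164 166 111 103
 102 103] [ 77  78  77  81 116 162 164 164 164 163 163 165 167 166 164 159 129 130]
```

Request:
move_arm(
  jaw=[0,0,0,0,0,0,0,0],
  delta_pos=[
    [0.001,-0.0055,-0.02],
    [0.001,-0.0055,-0.02],
    [0.001,-0.0055,-0.02],
    [0.0007,-0.0055,-0.02],
    [0,0,-0.005],
    [0,0,0],
    [0,0,0],
    [0,0,0],
  ],
  yaw=[0.0175,0,0,0,0,0,0,0],
)

```text
time: 8.62
ee_pos: [0.4779, 0.1789, 0.2332]
tcp_rot: [179.9, -0.0, 90.1]
wrist_force: [-0.1, 0.9, -0.5]
opening: 0.0856
grasp_force: 0.0
```

Request:
move_arm(
  jaw=[1,1,1,1,1,1,1,1,1,1],
  delta_pos=[
    [0,0,0],
    [0,0,0],
    [0,0,0],
    [0,0,0],
    [0,0,0],
    [0,0,0],
    [0,0,0],
    [0,0,0],
    [0,0,0],
    [0,0,0],
  ],
  yaw=[0,0,0,0,0,0,0,0,0,0],
  force=30,
)

```text
time: 9.45
ee_pos: [0.4776, 0.1786, 0.2319]
tcp_rot: [180.0, -0.0, 90.1]
wrist_force: [-0.7, 0.5, 3.7]
opening: 0.019
grasp_force: 29.3
```

Request:
move_arm(
  jaw=[1,1,1,1,1,1],
  delta_pos=[
    [0,0,0.015],
    [0,0,0.023],
    [0,0,0.03],
    [0,0,0.03],
    [0,0,0.02],
    [0,0,0],
  ],
  yaw=[0,0,0,0,0,0],
)

```text
time: 9.95
ee_pos: [0.478, 0.1787, 0.354]
tcp_rot: [179.7, -0.1, 90.1]
wrist_force: [0.7, 0.4, 0.2]
opening: 0.0184
grasp_force: 29.7
```

Request:
move_arm(
  jaw=[1,1,1,1,1,1,1,1,1,1],
  delta_pos=[
    [0.0041,-0.034,0],
    [0.0041,-0.034,0],
    [0.0041,-0.034,0],
    [0.0041,-0.034,0],
    [0.0041,-0.034,0],
    [0.0041,-0.034,0],
    [0.0041,-0.034,0],
    [0.0041,-0.034,0],
    [0.0041,-0.034,0],
    [0.0041,-0.034,0],
  ],
  yaw=[0,0,0,0,0,0,0,0,0,0],
)

```text
time: 10.78
ee_pos: [0.5183, -0.1632, 0.3486]
tcp_rot: [-179.9, -0.0, 90.1]
wrist_force: [-0.2, 0.1, 0.7]
opening: 0.019
grasp_force: 29.7
```

Request:
move_arm(
  jaw=[1,1,1,1,1,1],
  delta_pos=[
    [0,0,-0.01],
    [0,0,0],
    [0,0,0],
    [0,0,0],
    [0,0,0],
    [0,0,0],
  ],
  yaw=[0,0,0,0,0,0],
)

```text
time: 11.28
ee_pos: [0.5186, -0.1605, 0.3401]
tcp_rot: [180.0, 0.0, 90.2]
wrist_force: [0.7, -0.1, -0.2]
opening: 0.0183
grasp_force: 29.7
```

Run:
```python
from loc import *
o,m,im,g=look();cv2.imwrite("pics/w6.png",im[:,:,::-1])
print(o["time"],o["ee_pos"],o["tcp_rot"],o["opening"],o["wrist_force"],o["torque"])
e=o["ee_pos"]
s=camera("side");cv2.imwrite("pics/s6.png",s[:,:,::-1])
for c in("wrist","side"):
    mm=m if c=="wrist" else camera_model(c)
    for n,z in(("pin_tip",e[2]-.226),("notch",.072),("socket",.062)):
        print(c,n,"expect",proj(mm,[e[0],e[1],z]).round(1))
        for r in pinpoint(c,n)[:2]: print(c,n,np.round(r["xy"],1),round(r["confidence"],2),atz(mm,r["xy"],z).round(4))
p=proj(camera_model("side"),[.519,-.162,.11]).astype(int);print(p)
a=cv2.resize(s[p[1]-45:p[1]+45,p[0]-35:p[0]+25,::-1],(400,600),interpolation=cv2.INTER_CUBIC)
p=proj(m,[.519,-.162,.09]).astype(int);print(p)
b=cv2.resize(im[p[1]-75:p[1]+75,p[0]-50:p[0]+50,::-1],(400,600),interpolation=cv2.INTER_CUBIC)
cv2.imwrite("pics/c6.png",np.hstack([a,b]))
```

```text
11.2833 [ 0.51861538 -0.16046449  0.34013385] [1.79965021e+02 7.73769779e-03 9.01676670e+01] 0.018293857699981302 [ 0.67013688 -0.07438521 -0.19274703] [-0.00957943  0.01298114  0.00530833]
wrist pin_tip expect [277.8 224.2]
wrist pin_tip [278.9 228.2] 0.58 [ 0.5194 -0.1635  0.1141]
wrist pin_tip [278.  208.2] 0.27 [ 0.5187 -0.1483  0.1141]
wrist notch expect [277.8 204.9]
wrist notch [275.6 206. ] 0.76 [ 0.5167 -0.1615  0.072 ]
wrist notch [276.4 204. ] 0.65 [ 0.5174 -0.1597  0.072 ]
wrist socket expect [277.9 201.1]
wrist socket [278.1 204.9] 0.91 [ 0.5188 -0.164   0.062 ]
side pin_tip expect [305.8 181.9]
side pin_tip [250.1 273.2] 0.83 [0.3337 0.2646 0.1141]
side pin_tip [185.8 303.5] 0.67 [0.3489 0.3757 0.1141]
side notch expect [305.5 198.4]
side notch [304.4 198.6] 0.72 [ 0.5199 -0.1576  0.072 ]
side socket expect [305.4 202.2]
side socket [305.2 203.8] 0.9 [ 0.5128 -0.1507  0.062 ]
[305 183]
[278 214]
```

View pics/c6.png

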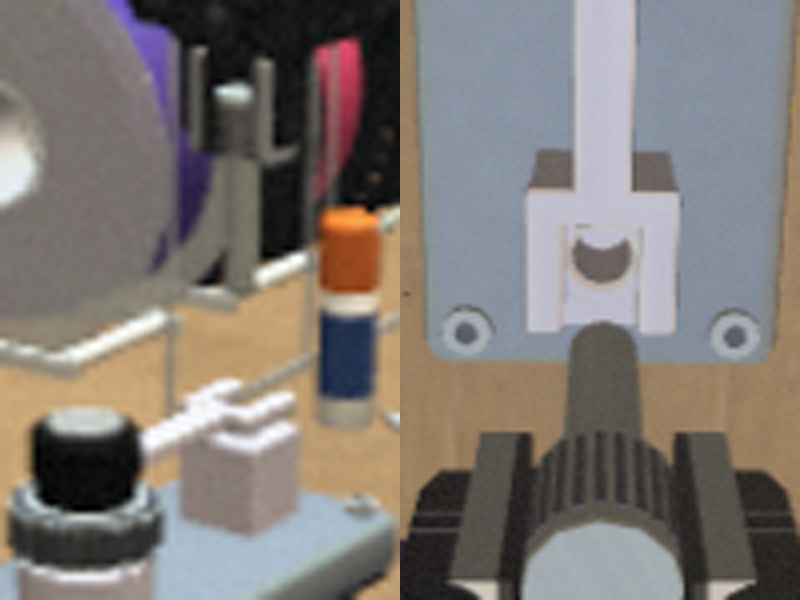

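The pin hangs straight and is laterally in line with the hole (crop column about 603 for both). It is slightly on the +y side, so I shift by 1 mm and descend gently.

Request:
move_arm(
  jaw=[1,1,1,1,1,1,1],
  delta_pos=[
    [0,-0.001,-0.008],
    [0,0,-0.01],
    [0,0,-0.01],
    [0,0,-0.005],
    [0,0,-0.004],
    [0,0,0],
    [0,0,0],
  ],
  yaw=[0,0,0,0,0,0,0],
)

```text
time: 12.27
ee_pos: [0.5185, -0.1624, 0.3025]
tcp_rot: [-180.0, -0.0, 90.1]
wrist_force: [0.4, -0.7, -0.7]
opening: 0.0188
grasp_force: 29.7
```

Request:
move_arm(
  jaw=[1,1,1,1,1,1],
  delta_pos=[
    [0,0,-0.003],
    [0,0,-0.003],
    [0,0,-0.003],
    [0,0,-0.003],
    [0,0,0],
    [0,0,0],
  ],
  yaw=[0,0,0,0,0,0],
)

```text
time: 12.77
ee_pos: [0.5185, -0.1624, 0.2905]
tcp_rot: [-180.0, -0.0, 90.1]
wrist_force: [0.2, -0.5, -0.3]
opening: 0.0188
grasp_force: 29.7
```

Request:
move_arm(
  jaw=[1,1,1,1,1,1],
  delta_pos=[
    [0,0,-0.002],
    [0,0,-0.002],
    [0,0,-0.002],
    [0,0,-0.002],
    [0,0,0],
    [0,0,0],
  ],
  yaw=[0,0,0,0,0,0],
)

```text
time: 13.27
ee_pos: [0.5185, -0.1624, 0.2825]
tcp_rot: [-180.0, -0.0, 90.1]
wrist_force: [0.3, -0.3, -0.1]
opening: 0.0194
grasp_force: 29.7
```

In the hole without contact; going on down.

Request:
move_arm(
  jaw=[1,1,1,1,1,1,1,1],
  delta_pos=[
    [0,0,-0.003],
    [0,0,-0.003],
    [0,0,-0.003],
    [0,0,-0.003],
    [0,0,-0.003],
    [0,0,-0.003],
    [0,0,0],
    [0,0,0],
  ],
  yaw=[0,0,0,0,0,0,0,0],
)

```text
time: 13.93
ee_pos: [0.5185, -0.1624, 0.2645]
tcp_rot: [-180.0, -0.0, 90.1]
wrist_force: [-0.4, 0.2, -0.7]
opening: 0.0187
grasp_force: 29.7
```

Request:
move_arm(
  jaw=[1,1,0.7,0,0,0,0],
  delta_pos=[
    [0,0,-0.0015],
    [0,0,0],
    [0,0,0],
    [0,0,0],
    [0,0,0],
    [0,0,0],
    [0,0,0],
  ],
  yaw=[0,0,0,0,0,0,0],
)

```text
time: 14.52
ee_pos: [0.5186, -0.1624, 0.2633]
tcp_rot: [180.0, 0.0, 90.1]
wrist_force: [0.2, -0.1, -0.1]
opening: 0.0727
grasp_force: 0.0
```

Request:
move_arm(
  jaw=[0,0,0,0,0,0,0,0],
  delta_pos=[
    [0,0,0.02],
    [0,0,0.03],
    [0,0,0.01],
    [0,0.03,0],
    [0,0.03,0],
    [0.001,0.03,0],
    [0,0,0],
    [0,0,0],
  ],
  yaw=[0,0,0,0.11,0.11,0.11,0.11,0],
)

```text
time: 15.18
ee_pos: [0.5196, -0.0711, 0.3232]
tcp_rot: [180.0, 0.0, 115.7]
wrist_force: [-0.4, -0.6, 0.5]
opening: 0.0856
grasp_force: 0.0
```

Run:
```python
from loc import *
camera("wrist");camera("wrist")
o,m,im,g=look();cv2.imwrite("pics/w7.png",im[:,:,::-1])
print(o["time"],o["ee_pos"],o["tcp_rot"],o["opening"])
for n in("pin",): print([(r["xy"],r["confidence"]) for r in outline_of("wrist",n)])
q,st,A=blob(m,g,proj(m,[.5197,-.0672,.092]),.092,35,140);print(q,st,A)
mt=camera_model("side");t=camera("side")
print(pinpoint("side","pin_tip")[:3],proj(mt,[.5185,-.162,.112]),proj(mt,[.5185,-.162,.086]),proj(mt,[.5185,-.162,.036]))
p=proj(mt,[.519,-.12,.08]).astype(int)
cv2.imwrite("pics/c7.png",np.hstack([cv2.resize(t[p[1]-40:p[1]+40,p[0]-40:p[0]+40,::-1],(390,390),interpolation=cv2.INTER_CUBIC),cv2.resize(im[:,:,::-1],(410,390))]))
```

```text
15.2833 [ 0.51958145 -0.0724639   0.3231429 ] [1.79999844e+02 1.65822976e-02 1.15103439e+02] 0.08553923550337965
[([227.3, 313.2], 0.85)]
[281.75283213 215.28321318] [ 18  19  36  34 971] [ 0.51984601 -0.06707609  0.092     ]
[{'xy': [189.0, 302.0], 'confidence': 0.67}, {'xy': [250.0, 270.6], 'confidence': 0.58}] [306.1386733  182.63024441] [305.97069423 192.81225189] [305.65541728 211.92268111]
```

View pics/c7.png

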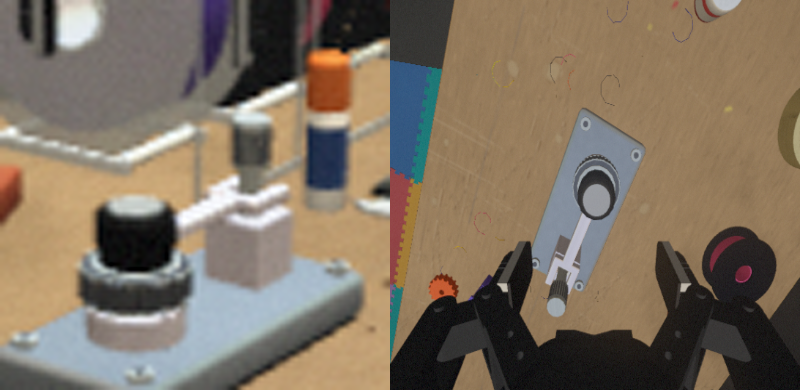

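The side view shows the pin seated: head top at about row 183, where the model predicts 182.6 when fully down. Now I lower onto the ring, fingers either side of the arm, yaw about 132°.

Request:
move_arm(
  jaw=[0,0,0,0,0,0,0,0],
  delta_pos=[
    [0,0.0027,0],
    [0,0.0027,0],
    [0,0,-0.025],
    [0,0,-0.025],
    [0,0,-0.025],
    [0,0,-0.025],
    [0,0,-0.014],
    [0,0,0],
  ],
  yaw=[0.1,0.1,0.095,0,0,0,0,0],
)

```text
time: 16.15
ee_pos: [0.5184, -0.0674, 0.2057]
tcp_rot: [-179.8, -0.2, 132.1]
wrist_force: [-0.8, 0.5, -0.4]
opening: 0.0853
grasp_force: 0.0
```

Request:
move_arm(
  jaw=[0.2,0.2,0.3,0.3,1,1,1,1,1,1],
  delta_pos=[
    [0,0,0],
    [0,0,0],
    [0,0,0],
    [0,0,0],
    [0,0,0],
    [0,0,0],
    [0,0,0],
    [0,0,0],
    [0,0,0],
    [0,0,0],
  ],
  yaw=[0,0,0,0,0,0,0,0,0,0],
  force=50,
)

```text
time: 16.98
ee_pos: [0.5198, -0.0671, 0.2105]
tcp_rot: [179.9, 0.1, 132.2]
wrist_force: [-1.4, -0.3, 5.5]
opening: 0.0524
grasp_force: 51.1
```

Run:
```python
from h import *
o=bot.get_obs();print(o)
```

```text
{'time': 16.9833, 'q': array([-7.34938663e+00,  2.19941977e+00, -1.43722893e+01,  7.33214235e+01,
       -2.15022005e-02,  4.04596924e+01]), 'qd': array([-0.07209478, -0.09339986,  0.10314592, -0.12875964, -0.02166016,
        0.09958548]), 'joint_efforts': array([ 4.85803876e-01, -4.55967736e+01,  4.38137949e+01, -6.01323824e-01,
        2.72291740e-01,  8.83742687e-04]), 'ee_pos': array([ 0.51983545, -0.06709017,  0.21052189]), 'tcp_rot': array([1.79947012e+02, 9.52645043e-02, 1.32190857e+02]), 'wrist_force': array([-1.42526324, -0.34134179,  5.48625642]), 'torque': array([-0.19174899,  0.31733401,  0.04552537]), 'grasp_force': 51.129907965660095, 'opening': 0.05239703989745772}
```

Request:
move_arm(
  jaw=[1,1,1,1,1,1,1],
  delta_pos=[
    [0,0,-0.0002],
    [0,0,-0.0002],
    [0,0,-0.0002],
    [0,0,-0.0002],
    [0,0,-0.0002],
    [0,0,0],
    [0,0,0],
  ],
  yaw=[-0.06,-0.08,-0.08,-0.08,-0.08,0,0],
)

```text
time: 17.57
ee_pos: [0.5197, -0.0672, 0.2097]
tcp_rot: [179.9, 0.1, 110.4]
wrist_force: [-2.0, -1.6, 7.8]
opening: 0.0524
grasp_force: 51.0
```

```bash
cat > st.py <<'E'
from h import *
o=bot.get_obs();print({k:np.round(o[k],4).tolist() for k in("time","ee_pos","tcp_rot","wrist_force","torque","opening","grasp_force","joint_efforts")})
E
python3 st.py
```

```text
{'time': 17.5667, 'ee_pos': [0.5197, -0.0672, 0.2097], 'tcp_rot': [179.9304, 0.0757, 110.3913], 'wrist_force': [-1.9743, -1.5862, 7.8385], 'torque': [-0.266, 0.6016, 0.0714], 'opening': 0.0524, 'grasp_force': 50.998, 'joint_efforts': [0.7316, -44.8287, 43.5828, -1.1419, 0.4389, 0.3782]}
```

Request:
move_arm(
  jaw=[1,1,1],
  delta_pos=[
    [0,0,-0.0001],
    [0,0,-0.0001],
    [0,0,0],
  ],
  yaw=[-0.05,-0.05,0],
)

```text
time: 17.82
ee_pos: [0.5197, -0.0672, 0.2095]
tcp_rot: [179.9, 0.1, 104.5]
wrist_force: [-2.6, -0.9, 7.1]
opening: 0.0526
grasp_force: 51.0
```

```bash
python3 st.py
```

```text
{'time': 17.8167, 'ee_pos': [0.5197, -0.0672, 0.2095], 'tcp_rot': [179.9255, 0.068, 104.514], 'wrist_force': [-2.6118, -0.9295, 7.1334], 'torque': [-0.3291, 0.6474, 0.1255], 'opening': 0.0526, 'grasp_force': 50.9871, 'joint_efforts': [0.7617, -44.8222, 43.64, -1.215, 0.4677, 0.9756]}
```

Request:
move_arm(
  jaw=[1,1,1],
  delta_pos=[
    [0,0,-0.0001],
    [0,0,-0.0001],
    [0,0,0],
  ],
  yaw=[-0.03,-0.03,0],
)

```text
time: 18.07
ee_pos: [0.5197, -0.0672, 0.2093]
tcp_rot: [179.9, 0.1, 101.1]
wrist_force: [-3.5, -1.5, 8.4]
opening: 0.0525
grasp_force: 51.0
```

```bash
python3 st.py
```

```text
{'time': 18.0667, 'ee_pos': [0.5197, -0.0672, 0.2093], 'tcp_rot': [179.9238, 0.0621, 101.1485], 'wrist_force': [-3.4698, -1.4606, 8.3599], 'torque': [-0.2854, 0.7227, 0.1178], 'opening': 0.0525, 'grasp_force': 50.9762, 'joint_efforts': [0.7801, -44.6058, 43.5634, -1.347, 0.4791, 0.641]}
```

Request:
move_arm(
  jaw=[1,1,1],
  delta_pos=[
    [0,0,-0.0001],
    [0,0,0],
    [0,0,0],
  ],
  yaw=[-0.03,-0.03,0],
)

```text
time: 18.32
ee_pos: [0.5197, -0.0672, 0.2092]
tcp_rot: [179.9, 0.1, 97.7]
wrist_force: [-4.2, -1.0, 6.7]
opening: 0.0526
grasp_force: 51.0
```

```bash
python3 st.py
```

```text
{'time': 18.3167, 'ee_pos': [0.5197, -0.0672, 0.2092], 'tcp_rot': [179.9253, 0.0605, 97.7095], 'wrist_force': [-4.1581, -0.9916, 6.6763], 'torque': [-0.2327, 0.6873, 0.1486], 'opening': 0.0526, 'grasp_force': 50.9734, 'joint_efforts': [0.7973, -44.7523, 43.6846, -1.3324, 0.4877, 0.6422]}
```

Request:
move_arm(
  jaw=[1,1,1],
  delta_pos=[
    [0,0,-0.0001],
    [0,0,-0.0001],
    [0,0,0],
  ],
  yaw=[-0.03,-0.03,0],
)

```text
time: 18.57
ee_pos: [0.5197, -0.0672, 0.209]
tcp_rot: [179.9, 0.1, 94.3]
wrist_force: [-3.6, -1.4, 8.7]
opening: 0.0524
grasp_force: 51.0
```

```bash
python3 st.py
```

```text
{'time': 18.5667, 'ee_pos': [0.5197, -0.0672, 0.209], 'tcp_rot': [179.9217, 0.056, 94.2743], 'wrist_force': [-3.6364, -1.3691, 8.7438], 'torque': [-0.2521, 0.7595, 0.1366], 'opening': 0.0524, 'grasp_force': 50.9814, 'joint_efforts': [0.8173, -44.5174, 43.5967, -1.4736, 0.4935, 0.64]}
```

Request:
move_arm(
  jaw=[1,1,1],
  delta_pos=[
    [0,0,-0.0001],
    [0,0,0],
    [0,0,0],
  ],
  yaw=[-0.03,-0.03,0],
)

```text
time: 18.82
ee_pos: [0.5197, -0.0672, 0.2089]
tcp_rot: [179.9, 0.0, 90.8]
wrist_force: [-3.6, -2.3, 7.8]
opening: 0.0528
grasp_force: 51.0
```

```bash
python3 st.py
```

```text
{'time': 18.8167, 'ee_pos': [0.5197, -0.0672, 0.2089], 'tcp_rot': [179.9222, 0.0486, 90.8358], 'wrist_force': [-3.5771, -2.3289, 7.7813], 'torque': [-0.3102, 0.7858, 0.1436], 'opening': 0.0528, 'grasp_force': 50.9784, 'joint_efforts': [0.8268, -44.663, 43.7194, -1.4597, 0.497, 0.6417]}
```

Request:
move_arm(
  jaw=[1,1,1],
  delta_pos=[
    [0,0,-0.0001],
    [0,0,-0.0001],
    [0,0,0],
  ],
  yaw=[-0.035,-0.035,0],
)

```text
time: 19.07
ee_pos: [0.5196, -0.0672, 0.2087]
tcp_rot: [179.9, 0.0, 86.8]
wrist_force: [-3.6, -1.5, 8.8]
opening: 0.0528
grasp_force: 51.0
```

```bash
python3 st.py
```

```text
{'time': 19.0667, 'ee_pos': [0.5196, -0.0672, 0.2087], 'tcp_rot': [179.9234, 0.0437, 86.8075], 'wrist_force': [-3.5904, -1.5118, 8.842], 'torque': [-0.2667, 0.801, 0.0882], 'opening': 0.0528, 'grasp_force': 50.992, 'joint_efforts': [0.8381, -44.5017, 43.6806, -1.5794, 0.4981, 0.7235]}
```

Request:
move_arm(
  jaw=[1,1,1],
  delta_pos=[
    [0,0,-0.0001],
    [0,0,-0.0001],
    [0,0,0],
  ],
  yaw=[-0.035,-0.035,0],
)

```text
time: 19.32
ee_pos: [0.5196, -0.0672, 0.2085]
tcp_rot: [179.9, 0.0, 82.8]
wrist_force: [-3.7, -1.9, 7.9]
opening: 0.0528
grasp_force: 51.0
```

```bash
python3 st.py
```

```text
{'time': 19.3167, 'ee_pos': [0.5196, -0.0672, 0.2085], 'tcp_rot': [179.9227, 0.0391, 82.7935], 'wrist_force': [-3.7381, -1.8855, 7.9109], 'torque': [-0.2779, 0.8782, 0.1166], 'opening': 0.0528, 'grasp_force': 51.0066, 'joint_efforts': [0.8398, -44.3732, 43.6577, -1.6839, 0.4958, 0.7229]}
```

Request:
move_arm(
  jaw=[1,1,1],
  delta_pos=[
    [0,0,-0.0001],
    [0,0,-0.0001],
    [0,0,0],
  ],
  yaw=[-0.03,-0.03,0],
)

```text
time: 19.57
ee_pos: [0.5196, -0.0671, 0.2084]
tcp_rot: [179.9, 0.0, 79.4]
wrist_force: [-4.3, -1.4, 8.7]
opening: 0.0527
grasp_force: 51.0
```

```bash
python3 st.py
```

```text
{'time': 19.5667, 'ee_pos': [0.5196, -0.0671, 0.2084], 'tcp_rot': [179.9197, 0.0315, 79.3777], 'wrist_force': [-4.3019, -1.441, 8.7008], 'torque': [-0.2607, 0.9429, 0.119], 'opening': 0.0527, 'grasp_force': 51.0373, 'joint_efforts': [0.8378, -44.1705, 43.5866, -1.8094, 0.4914, 0.6383]}
```

Request:
move_arm(
  jaw=[1,1,1],
  delta_pos=[
    [0,0,-0.0001],
    [0,0,0],
    [0,0,0],
  ],
  yaw=[-0.03,-0.03,0],
)

```text
time: 19.82
ee_pos: [0.5196, -0.0672, 0.2082]
tcp_rot: [179.9, 0.0, 75.9]
wrist_force: [-4.6, -1.2, 9.0]
opening: 0.0526
grasp_force: 51.0
```

```bash
python3 st.py
```

```text
{'time': 19.8167, 'ee_pos': [0.5196, -0.0672, 0.2082], 'tcp_rot': [179.9237, 0.0284, 75.937], 'wrist_force': [-4.5988, -1.1719, 8.9647], 'torque': [-0.2376, 0.9128, 0.1644], 'opening': 0.0526, 'grasp_force': 51.0412, 'joint_efforts': [0.8252, -44.317, 43.709, -1.794, 0.4851, 0.6399]}
```

Request:
move_arm(
  jaw=[1,1,1],
  delta_pos=[
    [0,0,-0.0001],
    [0,0,-0.0001],
    [0,0,0],
  ],
  yaw=[-0.03,-0.03,0],
)

```text
time: 20.07
ee_pos: [0.5195, -0.0672, 0.208]
tcp_rot: [179.9, 0.0, 72.5]
wrist_force: [-5.2, -0.6, 9.5]
opening: 0.0526
grasp_force: 51.1
```

```bash
python3 st.py
```

```text
{'time': 20.0667, 'ee_pos': [0.5195, -0.0672, 0.208], 'tcp_rot': [179.9281, 0.0208, 72.5], 'wrist_force': [-5.1751, -0.5803, 9.5315], 'torque': [-0.1848, 0.9818, 0.1304], 'opening': 0.0526, 'grasp_force': 51.0776, 'joint_efforts': [0.8164, -44.0818, 43.6218, -1.934, 0.4756, 0.6377]}
```

Request:
move_arm(
  jaw=[1,1,1],
  delta_pos=[
    [0,0,-0.0001],
    [0,0,0],
    [0,0,0],
  ],
  yaw=[-0.03,-0.03,0],
)

```text
time: 20.32
ee_pos: [0.5195, -0.0671, 0.2079]
tcp_rot: [179.9, 0.0, 69.1]
wrist_force: [-4.6, 0.0, 9.2]
opening: 0.0527
grasp_force: 51.1
```

```bash
python3 st.py
```

```text
{'time': 20.3167, 'ee_pos': [0.5195, -0.0671, 0.2079], 'tcp_rot': [179.9292, 0.0182, 69.0643], 'wrist_force': [-4.6362, 0.0101, 9.1972], 'torque': [-0.1899, 0.959, 0.1051], 'opening': 0.0527, 'grasp_force': 51.0784, 'joint_efforts': [0.7988, -44.229, 43.7431, -1.9171, 0.4649, 0.6393]}
```

Request:
move_arm(
  jaw=[1,1,1],
  delta_pos=[
    [0,0,-0.0001],
    [0,0,0],
    [0,0,0],
  ],
  yaw=[-0.025,-0.025,0],
)

```text
time: 20.57
ee_pos: [0.5195, -0.0671, 0.2079]
tcp_rot: [179.9, 0.0, 66.2]
wrist_force: [-5.3, -0.9, 9.4]
opening: 0.0525
grasp_force: 51.1
```

```bash
python3 st.py
```

```text
{'time': 20.5667, 'ee_pos': [0.5195, -0.0671, 0.2079], 'tcp_rot': [179.9251, 0.0139, 66.22], 'wrist_force': [-5.3021, -0.9147, 9.3959], 'torque': [-0.2493, 1.0696, 0.2264], 'opening': 0.0525, 'grasp_force': 51.0695, 'joint_efforts': [0.7177, -44.1106, 43.7131, -1.9975, 0.4654, 0.6385]}
```

Request:
move_arm(
  jaw=[1,1,1],
  delta_pos=[
    [0,0,0],
    [0,0,0],
    [0,0,0],
  ],
  yaw=[-0.02,-0.02,0],
)

```text
time: 20.82
ee_pos: [0.5195, -0.0671, 0.2078]
tcp_rot: [179.9, 0.0, 64.0]
wrist_force: [-5.4, -1.7, 9.1]
opening: 0.0527
grasp_force: 51.2
```

```bash
python3 st.py
```

```text
{'time': 20.8167, 'ee_pos': [0.5195, -0.0671, 0.2078], 'tcp_rot': [179.9271, 0.0149, 63.9584], 'wrist_force': [-5.4208, -1.7022, 9.0561], 'torque': [-0.2142, 1.0035, 0.3433], 'opening': 0.0527, 'grasp_force': 51.1826, 'joint_efforts': [0.6171, -44.1099, 43.7353, -2.0183, 0.4769, 0.6803]}
```

Request:
move_arm(
  jaw=[1,1,1,1],
  delta_pos=[
    [0,0,0],
    [0,0,0],
    [0,0,0],
    [0,0,0],
  ],
  yaw=[-0.02,-0.02,0,0],
)

```text
time: 21.15
ee_pos: [0.5195, -0.0671, 0.2078]
tcp_rot: [179.9, 0.0, 61.7]
wrist_force: [-5.2, -1.3, 9.4]
opening: 0.0528
grasp_force: 51.2
```

Run:
```python
from h import *
z=[]
for i in range(6):
    o=bot.get_obs();z.append((round(o["torque"][2],3),round(o["tcp_rot"][2],2),round(o["joint_efforts"][0],3)));camera("top")
print(z,o["time"],o["wrist_force"],o["opening"])
```

```text
[(np.float64(0.446), np.float64(61.74), np.float64(0.506)), (np.float64(0.469), np.float64(61.74), np.float64(0.511)), (np.float64(0.458), np.float64(61.75), np.float64(0.51)), (np.float64(0.432), np.float64(61.75), np.float64(0.508)), (np.float64(0.487), np.float64(61.75), np.float64(0.511)), (np.float64(0.478), np.float64(61.75), np.float64(0.512))] 21.4 [-5.07838696 -1.24851619  9.75844891] 0.05227412105590023
```

Request:
move_arm(
  jaw=[1,1,1,1],
  delta_pos=[
    [0,0,0],
    [0,0,0],
    [0,0,0],
    [0,0,0],
  ],
  yaw=[-0.02,-0.017,0,0],
)

```text
time: 21.78
ee_pos: [0.5195, -0.0671, 0.2078]
tcp_rot: [179.9, 0.0, 59.6]
wrist_force: [-5.0, -1.0, 9.5]
opening: 0.0525
grasp_force: 51.2
```

Run:
```python
from h import *
z=[]
for i in range(6):
    o=bot.get_obs();z.append((float(round(o["torque"][2],3)),float(round(o["tcp_rot"][2],2)),float(round(o["joint_efforts"][0],3))));camera("top")
print(z,o["time"],o["wrist_force"],o["opening"])
```

```text
[(0.584, 59.63, 0.409), (0.57, 59.64, 0.41), (0.589, 59.64, 0.409), (0.58, 59.64, 0.407), (0.6, 59.64, 0.41), (0.59, 59.64, 0.411)] 22.0333 [-5.25934541 -1.17850085  9.54318759] 0.05267843787112106
```

Torque is steady at about 0.585 N m with the ring wound up on the boss. I'll release and retreat.

Request:
move_arm(
  jaw=[0.6,0,0,0,0,0],
  delta_pos=[
    [0,0,0],
    [0,0,0],
    [0,0,0],
    [0,0,0],
    [0,0,0],
    [0,0,0],
  ],
  yaw=[0,0,0,0,0,0],
)

```text
time: 22.58
ee_pos: [0.5196, -0.067, 0.2062]
tcp_rot: [-180.0, 0.0, 59.6]
wrist_force: [0.4, -0.0, 0.6]
opening: 0.0855
grasp_force: 0.0
```

Request:
move_arm(
  jaw=[0,0,0,0,0,0,0,0,0,0],
  delta_pos=[
    [0,0,0.02],
    [0,0,0.03],
    [0,0,0.03],
    [0,0,0.03],
    [0,0,0.02],
    [0,0,0],
    [0,0,0],
    [0,0,0],
    [0,0,0],
    [0,0,0],
  ],
  yaw=[0,0,0,0,0,0,0,0,0,0],
)

```text
time: 23.42
ee_pos: [0.5194, -0.067, 0.335]
tcp_rot: [-179.9, 0.0, 59.6]
wrist_force: [-1.5, 0.8, 0.6]
opening: 0.0856
grasp_force: 0.0
```

Run:
```python
from loc import *
o,m,im,g=look();print(o["time"],o["ee_pos"],o["wrist_force"],o["opening"])
t=camera("side");mt=camera_model("side");p=proj(mt,[.519,-.12,.08]).astype(int)
cv2.imwrite("pics/c8.png",np.hstack([cv2.resize(t[p[1]-40:p[1]+40,p[0]-40:p[0]+40,::-1],(390,390),interpolation=cv2.INTER_CUBIC),cv2.resize(im[:,:,::-1],(410,390))]))
```

```text
23.4167 [ 0.51936213 -0.06698323  0.33501469] [-1.51509847  0.7736685   0.6496369 ] 0.08556331833118642
```

View pics/c8.png

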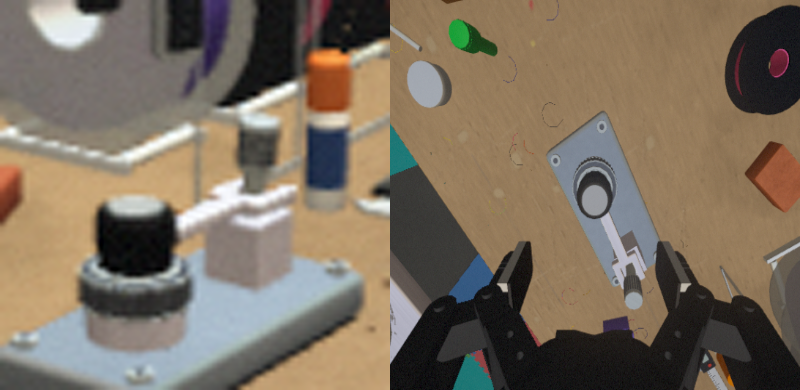

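The side view shows the pin upright and seated with its head at about (257,140) of the crop. The ring is down and the gripper is clear above.

```bash
python3 -c "
from workcell import bot
print(bot.job_done())"
```

```text
the job is handed in; nothing more can be done
None
```

I handed the job in at about 23.5 s: the pin is seated through the notch in the pillar, the ring was tightened to a measured 0.585 N m or so, and the gripper is open and clear; the hand-in returned no verdict.

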